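# Clamp a shoe sole and hold the hardness gauge on the chalk ring

### The job

The rubber shoe sole lies in the clamping board ready to be checked. First push the toggle clamp's handle fully down so that the sole is clamped, then take the hardness gauge out of its wooden holder and press its foot flat inside the chalk ring on the sole, gauge upright, with a light push of about 10 N (a bag of sugar's weight). Finish still holding the gauge pressed there - do not let go or put it down - and leave the other things on the bench where they are.

Things in the scene. Friction and masses are not known exactly. Their poses are not given: they have to be found in the camera images.
- jig: Fixed plywood clamping board 360 x 130 x 18 mm with a steel toggle clamp at the heel end. Origin on the bench under the board's centre; x runs along the board from clamp (heel end) to toe, z up. Wooden dowels and stops round the sole stand 12 mm above the board.
- clamp_handle (a joint): Toggle clamp handle, rad: 0 = fully down on its stop (clamped and locked); starts open at 0.85 to 1.05. Turns about a level axis along the board's y through clamp_pivot. The handle points from there to the board's -x, rising 0.175 + joint value above level. Push its end over and down: arm and rubber pad come down with it. Stays where left; takes 6 N at the grip, 10 N at the end.
- clamp_pivot (a point): Axis of the clamp handle: on the board's centre line, 143 mm from its centre towards -x, 52 mm above the bench. The steel clamp arm is hinged 23 mm from it on the +x side, 90 mm long, standing up to 150 mm above the bench while open.
- handle_end (a point): Point on the centre line of the handle's black grip, 90 mm from clamp_pivot. The grip is 75 mm long (from 32 to 107 mm from the pivot), 18 mm wide (along the board's y) and 16 mm thick. Moves with the handle; about 68 mm above the bench when down.
- sole: Loose black rubber shoe sole, 236 mm long, 78 mm wide at the ball, 6 mm thick, lying flat on the board between the stops, tread up. Origin under its middle; x towards the toe, z up.
- mark (a point): Centre of the chalk ring (25 mm across) on the sole's top face, in the ball of the foot, 24 mm above the bench: where the gauge's foot goes. The dowels nearby are 30 mm or more away.
- holder: Fixed wooden block 74 x 94 x 40 mm (x, y, z) with a 24 mm hole in the middle of its top, 36 mm deep, in which the gauge stands upright. Origin under its centre.
- gauge: Loose digital hardness gauge (durometer), 0.16 to 0.26 kg, upright in the holder. Origin: centre of its foot's underside; z up, display on -x face. Foot 18 mm across; neck 13 mm to height 28 mm; above it a grey body 27 (x) x 56 (y) mm from 28 to 122 mm, clip to 126. In the holder its origin is 12 mm, its top 138 mm above the bench; lift 30 mm straight up to clear.
- foot (a point): Centre of the underside of the gauge's foot (the gauge's origin).
- indenter (a joint): Spring pin in the middle of the foot, m. 0 = standing out 2.5 mm below the foot, 0.0025 = pushed in flush with the foot. Its spring gives 0.5 N at 0, rising evenly to 8 N when flush; beyond that the foot itself bears and the push rises steeply.
- shoe_a: Bystander, leave alone: silver heeled dance shoe with strap, 232 mm long, 120 mm high. Origin on its underside.
- shoe_b: Bystander, leave alone: the other silver heeled dance shoe, same size. Origin on its underside.
- last: Bystander, leave alone: wooden shoe last (foot form), 225 mm long, 90 mm high. Origin on its underside.
- tin: Bystander, leave alone: round polish tin, 75 mm across, 25 mm high, black lid. Origin on its underside.
- brush: Bystander, leave alone: wooden shoe brush, bristles down, 150 x 48 x 43 mm. Origin on its underside.
- tub: Bystander, leave alone: clear open plastic tub with metal tap plates in it, 130 x 90 x 55 mm. Origin on its underside.
- hammer: Bystander, leave alone: small hammer lying flat. Origin on its underside.

How it is judged:
By the outcome, as a careful person would: the job done as asked, in the order asked, and still so for the second after the job is handed in, while the arm keeps its last pose, push and grip.
It also fails if it takes over 58 s, if anything falls off the work surface, if the arm or the gripper's body presses on something with over 40 N, if the wrist force passes 120 N, or if a joint passes its speed limit or range.

### The arm

A 6-joint arm with a two-finger parallel gripper is mounted at the origin on the work surface. World frame = base frame: x ahead of the robot, y to its left, z up, the work surface at z = 0. Lengths are in m, angles in rad, forces in N, time in s.
With the tool pointing down it reaches from about 0.375 to 0.925 m from the base axis. Payload 5.7 kg.
Tool frame: the origin (TCP) lies at the very end of the fingers, on their centre line; the grasp point (between the pads) lies 19 mm behind it; z points along the fingers, y is the line along which they close (so a half turn about z gives the same grasp; the last joint's range is limited). The gripper opens to 85 mm and grips with 20 to 120 N. Pads are 22 mm wide; open, the fingers measure 114 mm over their backs; the gripper's body (76 mm by 85 mm) begins 54 mm behind the grasp point. The pads swing forward as they close: fully open they stand 13 mm farther back than shut.
Start: joints at [1.134, 0.359, 1.51, -0, 1.272, -0.115], TCP at [0.19, 0.569, 0.231] pointing down, gripper open.
Joint ranges: [-2.97, 2.97], [-1.01, 2.36], [0.21, 2.38], [-0.96, 4.11], [0.2, 2.71], [-2.98, 2.98]. Speed limits (rad/s): [2.39, 2.39, 3.14, 3.14, 3.14, 3.14].

### API

Orientations are given as a unit quaternion [w, x, y, z].
In Python, from plant import robot gives the robot as it stands.
- The arm moves only by the tool arm_command, never from a script. Its argument "commands" is a list of rows, each a list of 5 numbers: the shift along the world's x, y, z normalised to -1 to 1, where 1 is 0.15 m, then the turn about the world's z normalised to -1 to 1, where 1 is 120 degrees, then the opening, from 0 (shut) to 1 (fully open). In form: [[dx, dy, dz, yaw, claw], ...]. A call has 1 to 12 rows; each row is the pose to reach, as a shift and turn from the pose commanded when the call began; what a row does not reach only later rows make up. A row lasts 1/8 s, in which the tool goes at most 62.5 mm and 10.7 degrees, less where a joint would pass 70% of its speed; a pose out of reach is approached as far as the arm can. A call with a number of a shift or a turn outside -1 to 1 is refused whole. A call with a gripper value outside its range is refused whole. The fingers move at their own pace and stop on an object; "force" is the grip in N (left out, the last holds). Time passes only in rows, so rows that repeat a pose let the fingers close. It gives the time, the measured TCP pose, the force, the opening and the grip force at its end, in the units of the state.
- robot.state(): the state, without advancing time (a new reading comes with each control period).
- robot.capture(name): name is "scene" or "top" or "wrist"; returns a dict with "image" (384x512x3 uint8, red, green, blue), "fovy" (degrees; the focal length in pixels is half the picture's height over the tangent of half this angle, whatever the lens; pixels are square), "cx", "cy" (the principal point, pixels), "k1" (the pictures are not rectified: a ray, as slopes to the right and down, at radius r is drawn at 1 + k1 r^2 times it, then the intrinsics apply), "R" (3x3) and "t" (3): a world point X has camera coordinates R X + t. Camera axes: x right, y down, z forward; pixel columns grow to the right and rows downward; lengths in m; the calibration is good to about 2 mm. A picture is of the moment at which its call begins. There is no depth.
- robot.close_job(): hands the job in; it is judged then, once.
The state is a dict: "time": time; "joint_pos": joint angles; "dq": joint speeds; "joint_torque": joint torques, N m; "position": TCP position; "ee_rot": TCP orientation; "contact_force": force on the tool from outside, world axes, zero at the start; "torque": the same for the moment, N m; "grip_width": opening from 0.0 (shut) to 1.0 (fully open); "finger_force": force on a finger pad.
Only numpy, scipy, OpenCV 4.12 (cv2) and the standard library are available. Lean on these libraries where they do the work, as an engineer would, in place of code of your own. Each camera call takes 0.05 s, during which the arm holds its last target. There are 200 camera calls.

## Working session

There is one attempt and no reset: what is moved stays moved. The work goes in short steps, Python scripts to look and compute and a tool call to move; the robot and the scene stay as the last step left them, time stands still between calls to the robot, and variables do not carry over. Pictures are saved under pics/ and viewed, at most 10 in all, crops included, and the job is handed in when it is done.

Besides the shell and the picture viewer there is one more tool, called after "Emit:" as a command line: name --pt "numbers of a row" for each row, then --argument value for the rest. arm_command: Moves the arm, as the interface text tells. Its arguments: {"type":"object","properties":{"commands":{"type":"array","items":{"type":"array","items":{"type":"number","minimum":-1,"maximum":1}}},"force":{"type":"number"}},"required":["commands"]}

```bash
mkdir -p pics; ls; cat > h.py <<'E'
import numpy as np, cv2
from plant import robot
def cap(n,save=None):
    c=robot.capture(n)
    if save:
        cv2.imwrite('pics/'+save+'.png',c['image'][:,:,::-1])
        np.savez('pics/'+save+'.npz',**c)
    return c
def load(s): 
    d=np.load('pics/'+s+'.npz'); return {k:d[k] for k in d.files}
def K(c):
    f=c['image'].shape[0]/2/np.tan(np.radians(float(c['fovy']))/2)
    return np.array([[f,0,float(c['cx'])],[0,f,float(c['cy'])],[0,0,1]]),np.array([float(c['k1']),0,0,0])
def ray(c,uv):
    k,d=K(c); p=cv2.undistortPoints(np.array([[uv]],float),k,d)[0,0]
    R=c['R']; v=R.T@np.array([p[0],p[1],1]); return -R.T@c['t'],v/np.linalg.norm(v)
def atz(c,uv,z):
    o,v=ray(c,uv); return o+v*(z-o[2])/v[2]
def tri(obs):
    A=np.zeros((3,3));b=np.zeros(3);L=[]
    for c,uv in obs:
        o,v=ray(c,uv);P=np.eye(3)-np.outer(v,v);A+=P;b+=P@o;L.append((P,o))
    x=np.linalg.solve(A,b); return x,[np.linalg.norm(P@(x-o)) for P,o in L]
def proj(c,X):
    k,d=K(c); r,_=cv2.Rodrigues(c['R']); return cv2.projectPoints(np.array(X,float).reshape(-1,3),r,c['t'],k,d)[0][:,0]
E
python3 - <<'E'
from h import *
for n in ['scene','top','wrist']:
    c=cap(n,n+'0'); print(n,c['fovy'],-c['R'].T@c['t'],c['R'][2])
    cv2.imwrite('pics/%s0b.png'%n,cv2.resize(c['image'][:,:,::-1],(800,600),interpolation=cv2.INTER_CUBIC))
print(robot.state())
E
```

```text
pics
scene 45.53576233382391 [ 1.54909958 -0.68612223  0.9574538 ] [-0.64969906  0.49307836 -0.57858869]
top 53.67478522785723 [0.45356095 0.04693125 1.11987874] [ 0.13634369  0.00915367 -0.99061931]
wrist 69.5109348445032 [0.11395283 0.59384628 0.37368411] [ 0.29936571 -0.10143736 -0.94873106]
{'time': 0.15, 'joint_pos': array([ 1.13392120e+00,  3.59360707e-01,  1.51117866e+00, -9.42873068e-06,
        1.27249610e+00, -1.15088518e-01]), 'dq': array([ 1.36853790e-04, -3.21343272e-03, -2.40321249e-03, -4.43007453e-05,
       -1.87626273e-03,  7.82839071e-04]), 'joint_torque': array([-1.09191178e-04, -5.28029931e+01, -2.78929389e+01, -2.96339404e-04,
        8.37737956e-03, -3.09630764e-06]), 'position': array([0.18953989, 0.56872805, 0.23063606]), 'ee_rot': array([-1.92242527e-04,  1.60198627e-01,  9.87084535e-01, -6.95334384e-04]), 'contact_force': array([-0.49548551, -0.61488833, -0.34790038]), 'torque': array([ 0.03270643,  0.02461238, -0.00324143]), 'finger_force': 0.0, 'grip_width': 1.0035388616104268}
```

View pics/scene0b.png

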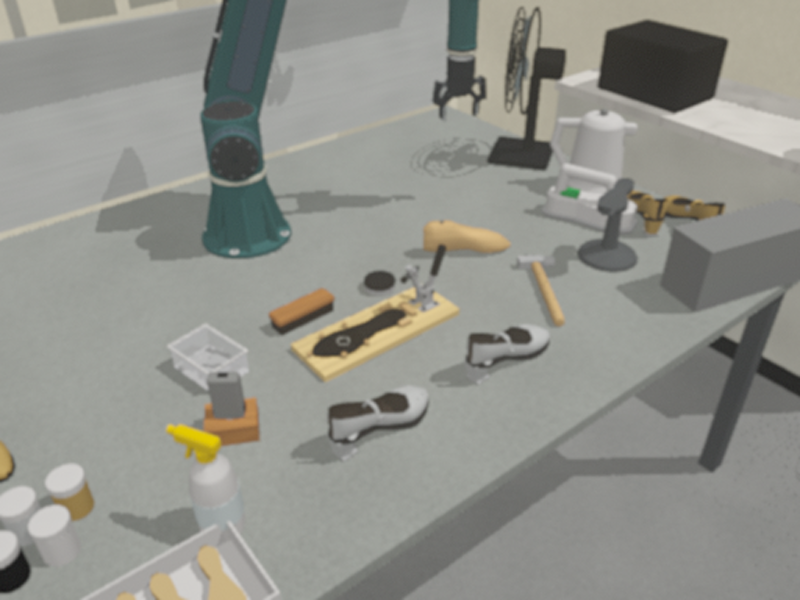

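View pics/top0b.png

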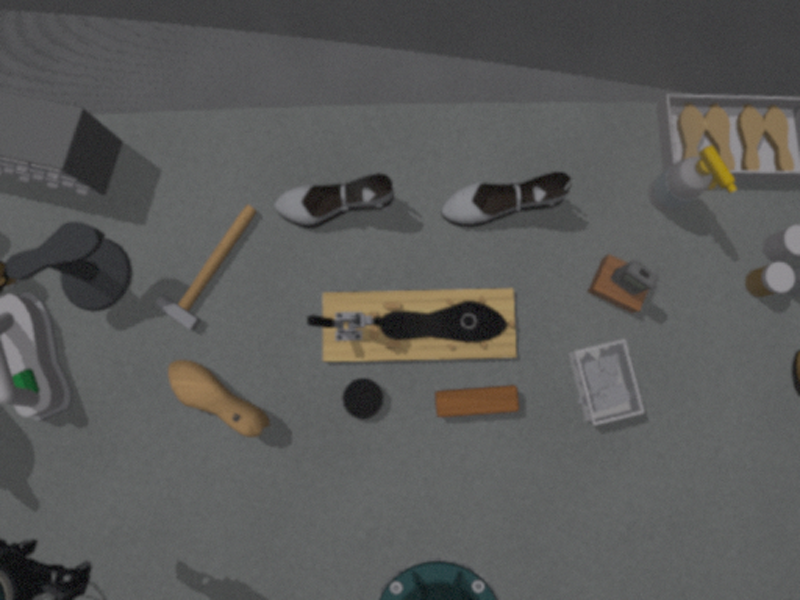

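The scene picture shows the clamp open with its handle up at (438,260), the ring at (343,341) and the gauge at (225,395). The top picture shows the board at (322..516, 290..361), clamp on the left (+y), ring (469,321), handle grip (320,321), holder (621,284) and gauge top (637,276).

```bash
python3 - <<'E'
from h import *
t=load('top0');s=load('scene0')
f=lambda u:[(u[0]+.5)*.64-.5,(u[1]+.5)*.64-.5]
print('mark',tri([(t,f((469,321))),(s,f((343,341)))]), atz(t,f((469,321)),.024),atz(s,f((343,341)),.024))
for c in [(322,292),(515,289),(517,358),(323,362)]: print('board',atz(t,f(c),.018))
print('boardsc',[atz(s,f(c),.018).round(3) for c in [(292,346),(323,375),(460,311)]])
print('handle tip', tri([(t,f((310,321))),(s,f((441,248)))]))
print('holder top', [atz(t,f(c),.04).round(3) for c in [(610,254),(590,290),(640,310)]])
for n,c,b in (('t',t,(560,220,140,120)),('s',s,(160,340,140,120)),('t',t,(290,260,240,120)),('s',s,(280,230,200,160))):
    pass
def crop(c,x,y,w,h):
    x,y,w,h=[int(v*.64) for v in (x,y,w,h)]
    print(x,y,w,h); return cv2.resize(c['image'][y:y+h,x:x+w,::-1],(400,300),interpolation=cv2.INTER_CUBIC)
a=crop(t,570,230,120,90);b=crop(s,170,350,120,90);c=crop(t,300,240,240,180);d=crop(s,280,220,200,150)
cv2.imwrite('pics/m.png',np.vstack([np.hstack([a,b]),np.hstack([c,d])]))
E
```

```text
mark (array([ 0.55429728, -0.06884775,  0.02563862]), [np.float64(0.0013516497090321961), np.float64(0.0013516497090322217)]) [ 0.55370363 -0.0701529   0.024     ] [ 0.55335266 -0.06667016  0.024     ]
board [0.61354023 0.20390615 0.018     ]
board [ 0.61310215 -0.15933885  0.018     ]
board [ 0.48386177 -0.15788681  0.018     ]
board [0.48233307 0.20186271 0.018     ]
boardsc [array([ 0.494, -0.156,  0.018]), array([ 0.611, -0.154,  0.018]), array([0.621, 0.201, 0.018])]
handle tip (array([0.54659501, 0.20524477, 0.14428152]), [np.float64(0.0006622766989037373), np.float64(0.0006622766989037097)])
holder top [array([ 0.673, -0.337,  0.04 ]), array([ 0.606, -0.295,  0.04 ]), array([ 0.567, -0.387,  0.04 ])]
364 147 76 57
108 224 76 57
192 153 153 115
179 140 128 96
```

View pics/m.png

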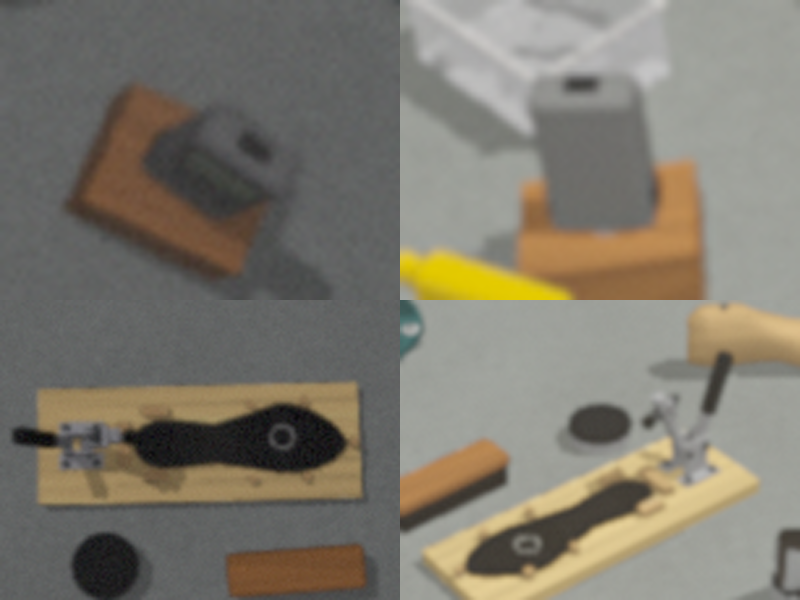

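The crops show the holder and the gauge top (clip at crop (255,147) in top and (180,85) in scene), and the handle standing about 66° up, pointing to +y. The board's long axis runs along -y with its centre near (.548,.022). The handle tip measures (.547,.205,.144), which fits a joint value of about 0.98. I'll grasp the grip across world x and lead it along its arc, so the next moves go there.

Emit:
arm_command --pt "0.3 -0.3 0.05 -0.08 1" --pt "0.65 -0.65 0.1 -0.17 1" --pt "1 -1 0.13 -0.26 1" --pt "1 -1 0.13 -0.35 1" --pt "1 -1 0.13 -0.43 1" --pt "1 -1 0.13 -0.52 1" --pt "1 -1 0.13 -0.597 1"

```text
time: 1.02
position: [0.3397, 0.4188, 0.2505]
ee_rot: [-0.0, 0.71, 0.704, -0.0]
contact_force: [-0.6, -1.2, 0.2]
grip_width: 1.003
finger_force: 0.0
```

Emit:
arm_command --pt "0.3 -0.3 0 0 1" --pt "0.65 -0.65 0 0 1" --pt "1 -1 0 0 1" --pt "1 -1 0 0 1"

```text
time: 1.52
position: [0.4919, 0.2666, 0.2505]
ee_rot: [0.0, 0.709, 0.706, -0.0]
contact_force: [0.2, -0.6, 0.5]
grip_width: 0.999
finger_force: 0.0
```

Emit:
arm_command --pt "0.2 -0.25 0 0 1" --pt "0.38 -0.49 0 0 1" --pt "0.38 -0.49 0 0 1" --pt "0.38 -0.49 0 0 1"

```text
time: 2.02
position: [0.5462, 0.1958, 0.2504]
ee_rot: [-0.001, 0.708, 0.706, -0.0]
contact_force: [0.4, 0.2, -0.0]
grip_width: 1.004
finger_force: 0.0
```

```bash
python3 - <<'E'
from h import *
c=cap('wrist','w1'); s=robot.state(); print(s['time'],s['position'],s['ee_rot'])
P=np.array([.548,.165,.052]);
for a in (1.1,1.16,1.2): print(a,[proj(c,P+r*np.array([0,np.cos(a),np.sin(a)]))[0].round() for r in (.032,.107)])
cv2.imwrite('pics/w1b.png',cv2.resize(c['image'][:,:,::-1],(800,600),interpolation=cv2.INTER_CUBIC))
E
```

```text
2.075 [0.5458599  0.19627798 0.25048317] [-5.68057843e-04  7.07470925e-01  7.06742143e-01 -3.33862384e-04]
1.1 [array([254., 182.]), array([254., 168.])]
1.16 [array([254., 184.]), array([254., 175.])]
1.2 [array([254., 185.]), array([254., 180.])]
```

View pics/w1b.png

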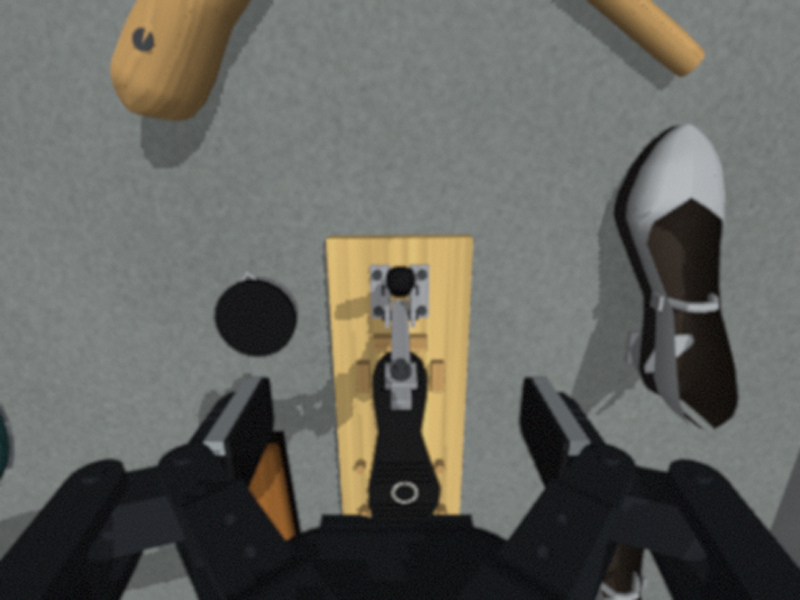

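Seen from above, the handle end is at (400,278), the clamp arm and pad at (400,310–400) and the ring at (405,491). The handle end is within 2 px of where the model puts it (angle about 1.17). Going down onto it.

Emit:
arm_command --pt "0.02 0.02 -0.25 0 1" --pt "0.02 0.02 -0.5 0 1" --pt "0.02 0.02 -0.75 0 1" --pt "0.02 0.02 -0.94 0 1" --pt "0.02 0.02 -0.94 0 1"

```text
time: 2.7
position: [0.5469, 0.1993, 0.1078]
ee_rot: [-0.002, 0.707, 0.707, -0.002]
contact_force: [0.2, 0.1, 0.3]
grip_width: 0.998
finger_force: 0.0
```

Emit:
arm_command --pt "0 0 0 0 0" --pt "0 0 0 0 0" --pt "0 0 0 0 0" --pt "0 0 0 0 0" --pt "0 0 0 0 0" --pt "0 0 0 0 0" --force 35

```text
time: 3.45
position: [0.5486, 0.1989, 0.1107]
ee_rot: [-0.001, 0.707, 0.707, -0.0]
contact_force: [-5.4, 1.2, 8.7]
grip_width: 0.205
finger_force: 35.0
```

Emit:
arm_command --pt "-0.007 0.045 -0.022 0 0" --pt "-0.007 0.085 -0.045 0 0" --pt "-0.007 0.12 -0.07 0 0" --pt "-0.007 0.153 -0.096 0 0" --pt "-0.007 0.183 -0.126 0 0" --pt "-0.007 0.212 -0.157 0 0" --pt "-0.007 0.238 -0.19 0 0" --pt "-0.007 0.262 -0.226 0 0"

```text
time: 4.45
position: [0.5484, 0.2379, 0.0773]
ee_rot: [0.0, 0.707, 0.707, -0.0]
contact_force: [-6.0, -1.2, 11.6]
grip_width: 0.209
finger_force: 36.3
```

Emit:
arm_command --pt "-0.01 0.02 -0.037 0 0" --pt "-0.01 0.039 -0.075 0 0" --pt "-0.01 0.05 -0.107 0 0" --pt "-0.01 0.061 -0.139 0 0" --pt "-0.01 0.068 -0.168 0 0" --pt "-0.01 0.075 -0.197 0 0" --pt "-0.01 0.077 -0.212 0 0" --pt "-0.01 0.079 -0.228 0 0"

```text
time: 5.45
position: [0.5483, 0.2507, 0.0434]
ee_rot: [0.0, 0.708, 0.707, 0.001]
contact_force: [-1.3, 3.1, 10.5]
grip_width: 0.203
finger_force: 37.1
```

Emit:
arm_command --pt "0 0 -0.01 0 0" --pt "0 0 -0.02 0 0" --pt "0 0 -0.03 0 0" --pt "0 0 -0.03 0 0"

```text
time: 5.95
position: [0.5484, 0.2512, 0.039]
ee_rot: [0.0, 0.708, 0.707, 0.002]
contact_force: [-2.0, 3.9, 9.9]
grip_width: 0.208
finger_force: 37.4
```

Emit:
arm_command --pt "0 0 0 0 1" --pt "0 0 0 0 1" --pt "0 0 0 0 1" --pt "0 0 0 0 1" --pt "0 0 0.3 0 1" --pt "0 0 0.7 0 1" --pt "0 0 0.73 0 0" --pt "0 0 0.73 0 0" --pt "0 0 0.73 0 0" --pt "0 0 0.73 0 0" --pt "0 0 0.73 0 0" --pt "0 0 0.73 0 0"

```text
time: 7.45
position: [0.547, 0.2497, 0.1462]
ee_rot: [-0.0, 0.708, 0.707, -0.0]
contact_force: [-0.3, -0.6, -0.3]
grip_width: 0.001
finger_force: 0.0
```

```bash
python3 - <<'E'
from h import *
s=cap('scene','s2'); w=cap('wrist','w2'); t=cap('top','t2')
print(robot.state()['position'])
P=np.array([.5485,.165,.052])
for a in (0,.1,.2): 
  Q=[P+r*np.array([0,np.cos(a+.175),np.sin(a+.175)]) for r in (.107,)]; print(a,proj(s,Q)-[220,150],proj(t,Q)-[190,150])
A=cv2.resize(s['image'][150:225,220:320,::-1],(800,600),interpolation=cv2.INTER_CUBIC)
B=cv2.resize(w['image'][:,:,::-1],(400,300)); C=cv2.resize(t['image'][150:250,190:340,::-1],(400,300))
cv2.imwrite('pics/m2.png',np.hstack([cv2.resize(A,(400,600))[0:0],]) if 0 else np.vstack([cv2.resize(A,(400,300)),B]))
E
```

```text
[0.54722292 0.2498177  0.14658285]
0 [[75.88494904 20.45266693]] [[-10.5128169   57.51652813]]
0.1 [[75.5141514  18.21256613]] [[-10.4497388  57.1751882]]
0.2 [[74.91999847 16.11888244]] [[-9.99051377 56.83098233]]
```

View pics/m2.png

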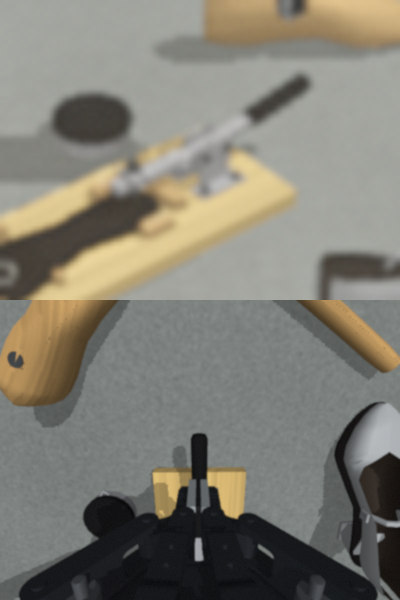

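The handle now lies down, with its tip at scene crop (308,80), i.e. (77,20) against a model of (75.9,20.5) for fully down. I'll confirm with a push from above using shut fingers.

Emit:
arm_command --pt "0.01 0 -0.2 0 0" --pt "0.01 0 -0.4 0 0" --pt "0.01 0 -0.45 0 0" --pt "0.01 0 -0.46 0 0" --pt "0.01 0 -0.47 0 0" --pt "0.01 0 -0.48 0 0"

```text
time: 8.35
position: [0.5498, 0.2503, 0.0764]
ee_rot: [0.0, 0.708, 0.707, 0.001]
contact_force: [-2.8, 0.0, 8.7]
grip_width: 0.002
finger_force: 4.4
```

Emit:
arm_command --pt "0 0 -0.007 0 0" --pt "0 0 -0.014 0 0" --pt "0 0 -0.014 0 0"

```text
time: 8.72
position: [0.5499, 0.2505, 0.0755]
ee_rot: [0.001, 0.708, 0.707, 0.002]
contact_force: [-4.8, -0.4, 15.6]
grip_width: 0.001
finger_force: 7.4
```

Emit:
arm_command --pt "0 0 -0.01 0 0" --pt "0 0 -0.02 0 0" --pt "0 0 -0.02 0 0"

```text
time: 9.1
position: [0.5501, 0.2507, 0.0747]
ee_rot: [0.001, 0.708, 0.707, 0.002]
contact_force: [-8.9, -1.8, 32.9]
grip_width: 0.002
finger_force: 16.4
```

The force climbs steeply at z = .075, where the fully-down grip's top should be, so the clamp is on its stop. Lift off and go to the gauge.

Emit:
arm_command --pt "0 0 0.3 0 0" --pt "0 0 0.7 0 0" --pt "0 -0.2 1 0 0.5" --pt "0 -0.6 1 0 1" --pt "0 -1 1 0 1" --pt "0 -1 1 0 1"

```text
time: 9.85
position: [0.5491, 0.0962, 0.2207]
ee_rot: [0.001, 0.709, 0.705, 0.0]
contact_force: [0.7, 0.6, -0.0]
grip_width: 0.843
finger_force: 0.0
```

```bash
python3 - <<'E'
from h import *
t=load('top0');s=load('scene0')
k=400/76
print(tri([(t,(364+255/k,147+147/k)),(s,(108+180/k,224+85/k))]))
print('topc',atz(t,(364+243/k,147+155/k),.134),atz(s,(108+188/k,224+92/k),.134))
E
```

```text
(array([ 0.61974564, -0.35994187,  0.1353956 ]), [np.float64(0.0017039044388733927), np.float64(0.0017039044388734049)])
topc [ 0.61516337 -0.35554269  0.134     ] [ 0.6270421  -0.35738935  0.134     ]
```

Emit:
arm_command --pt "0.1 -0.3 0.15 -0.04 1" --pt "0.2 -0.65 0.33 -0.1 1" --pt "0.4 -1 0.33 -0.183 1" --pt "0.4 -1 0.33 -0.183 1"

```text
time: 10.35
position: [0.6114, -0.053, 0.27]
ee_rot: [0.001, 0.831, 0.557, 0.001]
contact_force: [-0.1, 0.5, -0.1]
grip_width: 0.997
finger_force: 0.0
```

Emit:
arm_command --pt "0 -0.3 0 0 1" --pt "0 -0.65 0 0 1" --pt "0 -1 0 0 1" --pt "0 -1 0 0 1" --pt "0 -1 0 0 1"

```text
time: 10.98
position: [0.6086, -0.1983, 0.2689]
ee_rot: [-0.001, 0.829, 0.559, 0.0]
contact_force: [0.4, 0.4, 0.0]
grip_width: 1.0
finger_force: 0.0
```

```bash
python3 - <<'E'
from h import *
c=cap('wrist','w3'); print(robot.state()['position'],proj(c,[[.62,-.357,.134],[.62,-.357,.04]]))
E
```

```text
[ 0.60866975 -0.19802379  0.26902289] [[309.5678107  291.20835761]
 [297.83902238 250.5268026 ]]
```

Emit:
arm_command --pt "0 -0.3 0 0 1" --pt "0 -0.6 0 0 1" --pt "0 -0.75 0 0 1" --pt "0 -0.75 0 0 1" --pt "0 -0.75 0 0 1"

```text
time: 11.65
position: [0.6088, -0.3107, 0.269]
ee_rot: [-0.001, 0.829, 0.559, 0.0]
contact_force: [-0.8, 0.9, 0.2]
grip_width: 1.001
finger_force: 0.0
```

```bash
python3 - <<'E'
from h import *
c=cap('wrist','w4'); s=robot.state();print(s['time'],s['position'],s['ee_rot'],proj(c,[[.62,-.357,.134],[.62,-.357,.04]]))
a=load('w3')
f=lambda c:cv2.resize(c['image'][:,:,::-1],(400,300),interpolation=cv2.INTER_AREA)
def cr(c):
    u=proj(c,[.62,-.357,.09])[0].astype(int); x=int(np.clip(u[0]-90,0,332)); y=int(np.clip(u[1]-68,0,249)); print('crop',x,y)
    return cv2.resize(c['image'][y:y+135,x:x+180,::-1],(400,300),interpolation=cv2.INTER_CUBIC)
cv2.imwrite('pics/m3.png',np.vstack([np.hstack([f(a),f(c)]),np.hstack([cr(a),cr(c)])]))
E
```

```text
11.7 [ 0.60883545 -0.31069317  0.26908076] [-5.66986101e-04  8.28812830e-01  5.59525639e-01  1.76084678e-04] [[277.2976143  212.21382486]
 [271.81993382 185.87466697]]
crop 213 201
crop 184 130
```

View pics/m3.png

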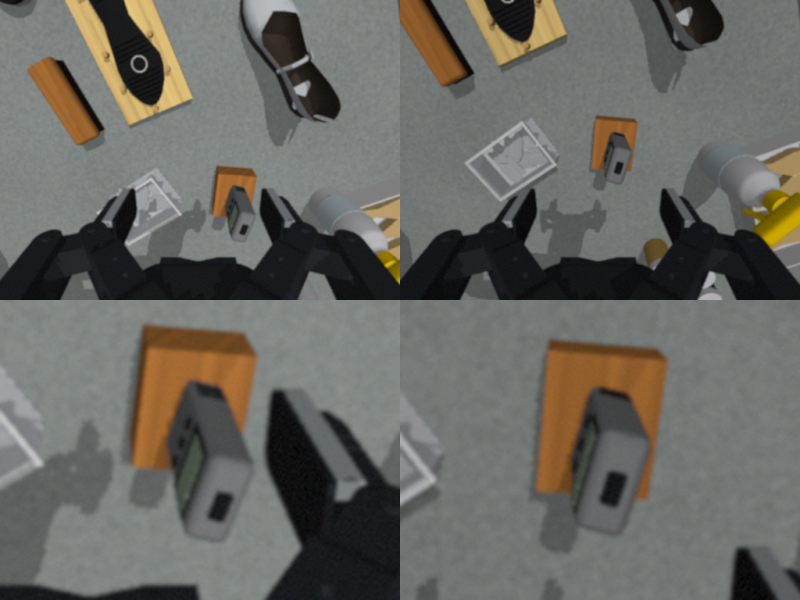

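Both wrist views show the gauge upright in the holder, display on the left. The clip is at crop (221,207) in the first and (214,188) in the second. I'll triangulate it and overlay the model.

```bash
cat > ov.py <<'E'
from h import *
def box(o,yaw,sx,sy,z0,z1):
    c,s=np.cos(yaw),np.sin(yaw)
    return np.array([[o[0]+c*x-s*y,o[1]+s*x+c*y,z] for z in (z0,z1) for x,y in ((-sx,-sy),(sx,-sy),(sx,sy),(-sx,sy))])
def draw(im,c,P,x,y,k,col):
    q=((proj(c,P)+.5-[x,y])*k).astype(int)
    for i in range(4):
        for a,b in ((i,(i+1)%4),(i+4,(i+1)%4+4),(i,i+4)): cv2.line(im,tuple(map(int,q[a])),tuple(map(int,q[b])),col,1)
def show(c,x,y,o,yaw,w=180,k=400/180):
    im=cv2.resize(c['image'][y:y+w*3//4,x:x+w,::-1],(400,300),interpolation=cv2.INTER_CUBIC)
    draw(im,c,box(o,yaw,.0135,.028,.04,.134),x,y,k,(0,0,255)); draw(im,c,box(o,yaw,.037,.047,.0,.04),x,y,k,(0,255,0)); return im
E
python3 - <<'E'
from ov import *
a=load('w3');b=load('w4');k=2.2222
print(tri([(a,(213+221/k,201+207/k)),(b,(184+214/k,130+188/k))]))
o=(.62,-.357);y=np.radians(-22)
cv2.imwrite('pics/m4.png',np.vstack([np.hstack([show(a,213,201,o,y),show(b,184,130,o,y)]),np.hstack([show(load('top0'),364,147,o,y,76,400/76),show(load('scene0'),108,224,o,y,76,400/76)])]))
E
```

```text
(array([ 0.62224125, -0.35915778,  0.13786899]), [np.float64(7.515328726630714e-05), np.float64(7.515328726647923e-05)])
```

View pics/m4.png

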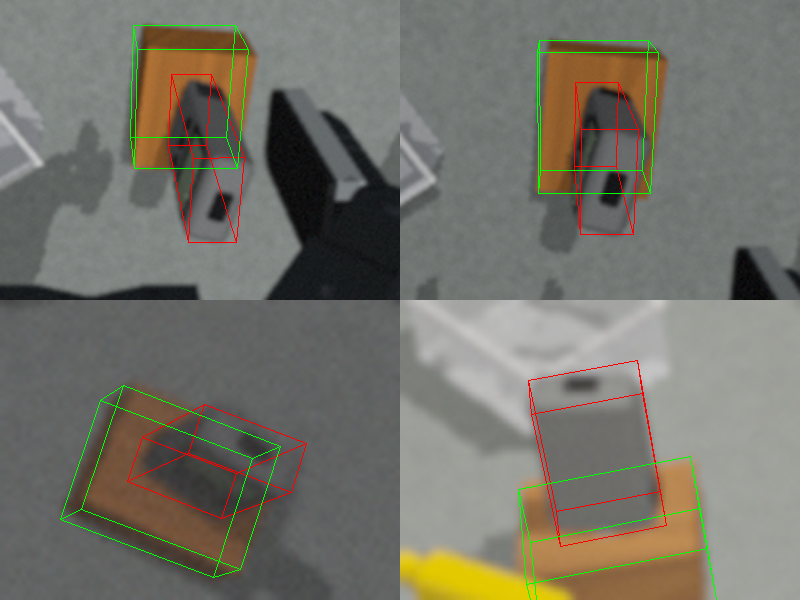

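```bash
python3 - <<'E'
from ov import *
a=load('w3');b=load('w4')
o=(.622,-.359);y=np.radians(-30)
cv2.imwrite('pics/m5.png',np.vstack([np.hstack([show(a,213,201,o,y),show(b,184,130,o,y)]),np.hstack([show(load('top0'),364,147,o,y,76,400/76),show(load('scene0'),108,224,o,y,76,400/76)])]))
E
```

```text
(no output)
```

View pics/m5.png

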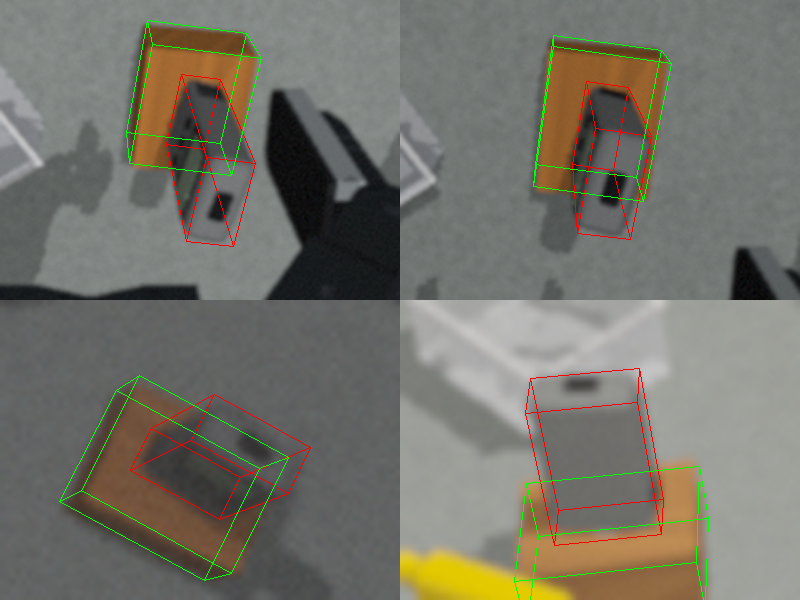

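The overlay fits with the gauge at about (.621,-.358) and yaw about -28°; the clip height came out at .138 as it should. Moving to grasp.

Emit:
arm_command --pt "0.081 -0.15 0 -0.05 1" --pt "0.081 -0.315 0 -0.05 1" --pt "0.081 -0.315 -0.2 -0.05 1" --pt "0.081 -0.315 -0.45 -0.05 1" --pt "0.081 -0.315 -0.7 -0.05 1" --pt "0.081 -0.315 -0.85 -0.05 1" --pt "0.081 -0.315 -1 -0.05 1" --pt "0.081 -0.315 -1 -0.05 1"

```text
time: 12.7
position: [0.6191, -0.3591, 0.1169]
ee_rot: [-0.002, 0.857, 0.515, -0.001]
contact_force: [0.4, 0.9, -0.2]
grip_width: 1.002
finger_force: 0.0
```

Emit:
arm_command --pt "0 0 -0.12 0 1" --pt "0 0 -0.227 0 1" --pt "0 0 -0.227 0 1" --pt "0 0 -0.227 0 0.55" --pt "0 0 -0.227 0 0.55" --pt "0 0 -0.227 0 0.55"

```text
time: 13.45
position: [0.6212, -0.3602, 0.0857]
ee_rot: [0.0, 0.857, 0.515, 0.0]
contact_force: [-0.1, -0.2, 0.3]
grip_width: 0.552
finger_force: 0.0
```

```bash
python3 - <<'E'
from h import *
c=cap('wrist','w5'); s=robot.state();print(s['time'],s['position'],s['contact_force'],s['grip_width'])
cv2.imwrite('pics/w5b.png',c['image'][150:,60:450,::-1])
E
```

```text
13.5 [ 0.62110931 -0.3601087   0.08555303] [0.69435375 0.05983186 0.2938548 ] 0.5528297687073537
```

View pics/w5b.png

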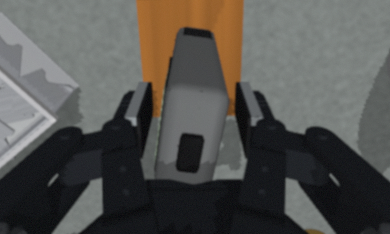

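```bash
python3 - <<'E'
from h import *
c=load('w5')
A=lambda u,v,z=.134: atz(c,(u+60,v+150),z)[:2]
for p,q in (((170,92),(159,175)),((227,95),(214,178))):
    d=A(*p)-A(*q); print(np.degrees(np.arctan2(-d[0],d[1])),np.linalg.norm(d),A(*p))
d=A(227,95)-A(170,92);print('near edge',np.degrees(np.arctan2(d[1],d[0])),np.linalg.norm(d)); print('clip',A(190,153,.138))
E
```

```text
-36.27409919275506 0.04127029028060132 [ 0.62752505 -0.33212151]
-33.58147474107888 0.04140091764894696 [ 0.6463813  -0.34367296]
near edge -31.491870898329054 0.022113213736039364
clip [ 0.6222972  -0.35826098]
```

The gauge stands centred between the pads, clip at (190,153), turned about 5° further than the gripper. I'll turn by that amount and close.

Emit:
arm_command --pt "0 0.01 0 -0.04 0.55" --pt "0 0.01 0 -0.04 0.55" --pt "0 0.01 0 -0.04 0" --pt "0 0.01 0 -0.04 0" --pt "0 0.01 0 -0.04 0" --pt "0 0.01 0 -0.04 0" --pt "0 0.01 0 -0.04 0" --pt "0 0.01 0 -0.04 0" --force 50

```text
time: 14.5
position: [0.6209, -0.3585, 0.0853]
ee_rot: [0.0, 0.878, 0.478, -0.0]
contact_force: [-1.3, 0.2, 4.4]
grip_width: 0.317
finger_force: 47.3
```

Emit:
arm_command --pt "0 0 0.1 0 0" --pt "0 0 0.22 0 0" --pt "0 0 0.4 0 0" --pt "0 0 0.65 0 0" --pt "0 0 0.8 0 0" --pt "0 0 0.8 0 0"

```text
time: 15.25
position: [0.6225, -0.3594, 0.2086]
ee_rot: [0.003, 0.878, 0.478, 0.001]
contact_force: [0.2, -0.8, -1.5]
grip_width: 0.316
finger_force: 47.8
```

Emit:
arm_command --pt "-0.05 0.25 0 0 0" --pt "-0.15 0.55 0 0 0" --pt "-0.25 0.85 0 0 0" --pt "-0.25 1 0 0 0" --pt "-0.25 1 0 0 0"

```text
time: 15.88
position: [0.5832, -0.2069, 0.2046]
ee_rot: [-0.0, 0.878, 0.479, -0.0]
contact_force: [0.5, -0.4, -1.7]
grip_width: 0.316
finger_force: 48.0
```

```bash
python3 - <<'E'
from h import *
c=cap('wrist','w6'); s=robot.state();print(s['time'],s['position'],s['ee_rot'],s['contact_force'],s['grip_width'])
t=cap('top','t6');sc=cap('scene','s6')
M=[.554,-.069,.024]
print(proj(c,M),proj(sc,M),proj(load('scene0'),M), proj(load('w3'),M),proj(load('w1'),M))
k=2.0
for n in ('w1','w3'):
    d=load(n);u=proj(d,M)[0]; g=cv2.cvtColor(d['image'],cv2.COLOR_RGB2GRAY); x,y=int(u[0])-12,int(u[1])-12
    p=g[y:y+25,x:x+25].astype(float); m=p>85; ys,xs=np.nonzero(m); print(n,x,y,p.max()); np.save('pics/p_'+n,p)
im=np.hstack([cv2.resize(c['image'][:,:,::-1],(400,300)),cv2.resize(sc['image'][130:280,170:370,::-1],(400,300),interpolation=cv2.INTER_CUBIC)])
def cr(n):
    d=load(n);u=proj(d,M)[0].astype(int);print(n,u); return cv2.resize(d['image'][u[1]-20:u[1]+20,u[0]-27:u[0]+26,::-1],(400,300),interpolation=cv2.INTER_CUBIC)
cv2.imwrite('pics/m6.png',np.vstack([im,np.hstack([cr('w1'),cr('w3')])]))
E
```

```text
15.925 [ 0.58373949 -0.20828578  0.20475488] [ 2.24643299e-04  8.77832144e-01  4.78968330e-01 -1.27192702e-04] [-0.07152059 -0.6273675  -2.7029696 ] 0.31292717369714435
[[161.56957892  78.82727867]] [[218.86084388 218.43587546]] [[218.86084388 218.43587546]] [[177.0367187   82.30242699]] [[257.52329221 314.70441976]]
w1 245 302 140.0
w3 165 70 160.0
w1 [257 314]
w3 [177  82]
```

View pics/m6.png

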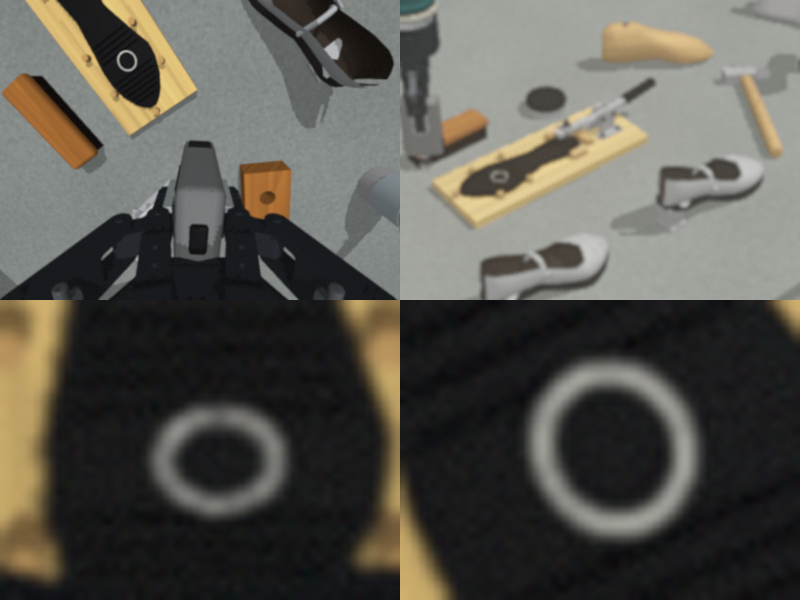

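The gauge is held straight, the clamp pad is down and the ring shows in the wrist view at (127,61). Now to refine the mark and the clip-to-TCP offset.

```bash
python3 - <<'E'
from h import *
o=[(load('w1'),(258.5,314.8)),(load('w3'),(177.9,81.2)),(load('w6'),(162.1,77.6)),(load('scene0'),(219,217.9))]
print(tri(o[:3]),tri(o)); print([atz(c,u,.024).round(4) for c,u in o])
c=load('w6');g=c['image'];p=g[270:345,215:295].min(2)
# clip centre ~ (199,238)*1.28
print('clip',atz(c,(199*1.28,238*1.28),.2048+.138-.0855))
E
```

```text
(array([ 0.55563995, -0.06841862,  0.02481937]), [np.float64(2.912629416491406e-05), np.float64(0.000227018035902845), np.float64(0.00019859915740947365)]) (array([ 0.55549603, -0.0684613 ,  0.0258338 ]), [np.float64(0.000717728490420923), np.float64(0.0005600246163906839), np.float64(0.0003122757213034762), np.float64(0.0011150701484049076)])
[array([ 0.5556, -0.0692,  0.024 ]), array([ 0.5557, -0.0682,  0.024 ]), array([ 0.5553, -0.0683,  0.024 ]), array([ 0.552 , -0.0671,  0.024 ])]
clip [ 0.58594926 -0.20645143  0.2573    ]
```

Emit:
arm_command --pt "-0.05 0.25 0 0 0" --pt "-0.12 0.55 0 0 0" --pt "-0.195 0.8 0 0 0" --pt "-0.195 0.923 0 0 0" --pt "-0.195 0.923 -0.2 0 0" --pt "-0.195 0.923 -0.4 0 0" --pt "-0.195 0.923 -0.5 0 0" --pt "-0.195 0.923 -0.5 0 0" --pt "-0.195 0.923 -0.5 0 0"

```text
time: 17.15
position: [0.5552, -0.0706, 0.1309]
ee_rot: [0.001, 0.878, 0.478, 0.001]
contact_force: [0.4, -0.7, -1.4]
grip_width: 0.317
finger_force: 48.2
```

```bash
python3 - <<'E'
from h import *
s=robot.state();print(s['time'],s['position'],s['contact_force'],s['torque'])
w=cap('wrist','w7');t=cap('top','t7');sc=cap('scene','s7')
F=np.r_[s['position'][:2]+[.001,.001],s['position'][2]-.0733]
print(proj(sc,F),proj(t,F))
M=[.5556,-.0685,.024]; u=proj(sc,M)[0].astype(int);v=proj(t,M)[0].astype(int);print(u,v)
a=cv2.resize(sc['image'][u[1]-36:u[1]+24,u[0]-40:u[0]+40,::-1],(400,300),interpolation=cv2.INTER_CUBIC)
b=cv2.resize(w['image'][:,:,::-1],(400,300))
cv2.imwrite('pics/m7.png',np.hstack([a,b]))
E
```

```text
17.15 [ 0.55521887 -0.07064037  0.13087817] [ 0.37918659 -0.70140359 -1.38881372] [-0.04081358  0.00547523 -0.03342531]
[[218.52535874 210.68803357]] [[301.01200542 203.26254498]]
[219 218] [299 204]
```

View pics/m7.png

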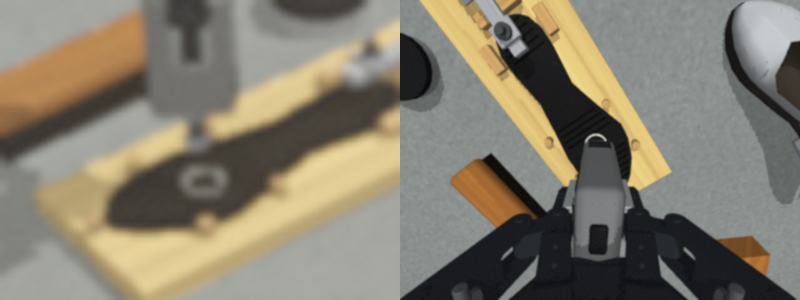

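```bash
python3 - <<'E'
from h import *
c=load('s7')
im=c['image'][182:242,179:259,::-1]
cv2.imwrite('pics/m8.png',cv2.resize(im[10:50,15:68],(795,600),interpolation=cv2.INTER_CUBIC))
print(atz(c,(179+199/5-.5,182+148/5-.5),.0576)-atz(c,(179+205/5-.5,182+181/5-.5),.024))
E
```

```text
[ 0.00545664 -0.00623818  0.0336    ]
```

View pics/m8.png

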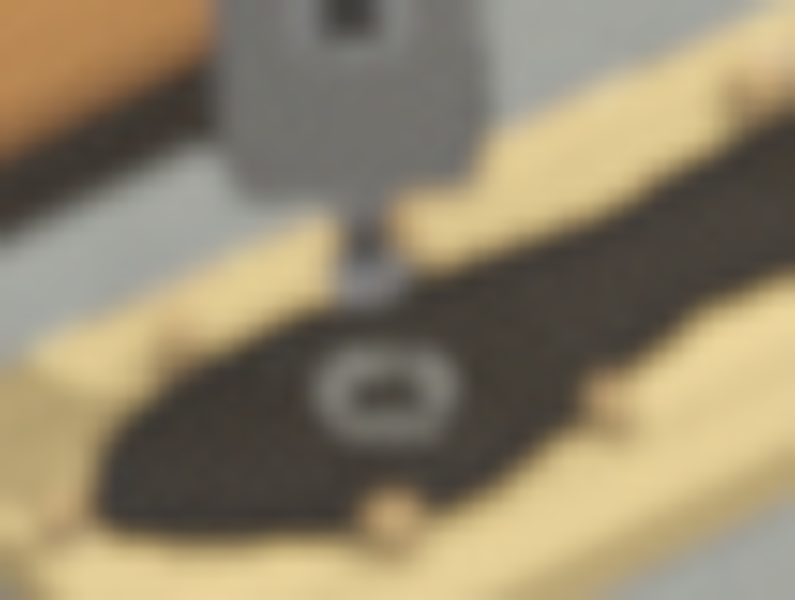

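```bash
python3 - <<'E'
from h import *
c=load('s7')
print(atz(c,(218.1,210.6),.0576)-atz(c,(219.2,217.6),.024), c['R'][0])
d=proj(c,[.5556,-.0685,.0576])[0]; print(d)
E
```

```text
[ 0.00392792 -0.00479364  0.0336    ] [ 0.61087066  0.7916498  -0.01129768]
[218.71029043 210.45490309]
```

Emit:
arm_command --pt "0.006 0.007 -0.05 0 0" --pt "0.006 0.007 -0.1 0 0" --pt "0.006 0.007 -0.15 0 0" --pt "0.006 0.007 -0.173 0 0" --pt "0.006 0.007 -0.173 0 0" --pt "0.006 0.007 -0.173 0 0"

```text
time: 18.05
position: [0.5552, -0.069, 0.1042]
ee_rot: [0.0, 0.878, 0.478, 0.0]
contact_force: [0.1, 1.1, -1.9]
grip_width: 0.316
finger_force: 48.2
```

```bash
cat > foot.py <<'E'
from h import *
import sys
n=sys.argv[1]; s=robot.state();p=s['position'];print(s['time'],p,s['contact_force'])
c=cap('scene',n); b=load('s6')
g=b['image'].astype(float).mean(2); i=c['image'].astype(float).mean(2)
u=proj(c,[.5556,-.0685,.024])[0]; x,y=int(u[0])-9,int(u[1])-13
# ring centre from the unoccluded picture: fit an ellipse model to bright pixels
r=g[y:y+24,x:x+19]; 
th=np.arange(0,2*np.pi,.1)
def disk(o,z,R): return proj(c,np.c_[o[0]+R*np.cos(th),o[1]+R*np.sin(th),0*th+z])
m=cv2.GaussianBlur(g.astype(np.float32),(0,0),.7)
best=max(((np.mean([m[int(round(q[1])),int(round(q[0]))] for q in disk((.5556+a,-.0685+e),.024,.0112)]),a,e) for a in np.arange(-.008,.0081,.0005) for e in np.arange(-.008,.0081,.0005)))
print('ring offset in scene view',best)
print('predicted foot edge rows',disk(p[:2]+[.001,.001],p[2]-.0733,.009)[:,1].max(),'cols',disk(p[:2]+[.001,.001],p[2]-.0733,.009)[:,0].min(),disk(p[:2]+[.001,.001],p[2]-.0733,.009)[:,0].max())
print('x0,y0',x,y); print('before\n',g[y:y+20,x:x+19].astype(int)); print('now\n',i[y:y+20,x:x+19].astype(int))
E
python3 foot.py s8
```

```text
18.05 [ 0.55517967 -0.0689688   0.10418079] [ 0.13045712  1.14556553 -1.94807556]
ring offset in scene view (np.float32(103.91645), np.float64(-0.003999999999999997), np.float64(0.002500000000000009))
predicted foot edge rows 218.7252183536502 cols 216.61436334909587 222.1596144321642
x0,y0 210 205
before
 [[162 160 160 162 163 166 170 176 178 179 182 187 190 191 190 188 187 186
  186]
 [161 161 161 163 169 176 181 184 180 171 168 175 183 188 187 186 186 182
  177]
 [165 167 169 173 180 186 188 185 173 155 148 159 175 184 183 178 173 163
  148]
 [176 179 182 185 188 190 188 178 159 142 136 147 161 169 163 148 135 118
   98]
 [188 189 189 192 191 189 183 171 155 137 129 129 130 130 118  97  84  73
   65]
 [191 191 190 190 187 183 173 162 147 127 111  97  86  81  73  66  62  63
   62]
 [190 188 183 175 168 158 141 124 109  92  79  69  62  62  59  61  61  63
   64]
 [183 174 161 141 122 108  91  76  66  62  62  62  61  62  62  61  62  63
   65]
 [160 139 116  90  73  67  63  61  60  62  62  62  62  62  62  64  63  64
   63]
 [115  89  72  64  62  62  68  72  74  74  74  73  71  66  63  
[... 1754 characters left out ...]
 120 118 120 128 128 118 104  79  61  61  61
   62]
 [ 57  57  57  56  66  88 112 125 129 129 127 123 121 118  90  64  61  61
   63]
 [ 57  57  57  58  65  88 106 109 111 111 106 100 109 114  89  63  61  62
   61]
 [ 59  58  58  56  61  80  93  95  93  96  97  96 102  99  77  64  61  64
   62]
 [ 57  59  58  58  60  69  83  91  94  99 105 105 102  87  70  62  62  61
   62]
 [ 59  58  58  59  61  61  67  75  78  83  86  86  84  73  64  64  63  62
   62]
 [ 62  60  62  61  60  60  61  61  62  62  63  66  66  64  64  63  63  64
   80]
 [ 62  61  64  62  62  62  60  60  61  63  67  64  62  63  62  63  68  85
  118]
 [ 61  61  61  62  62  62  60  62  70  86  91  82  68  61  66  76  97 126
  157]]
```

Emit:
arm_command --pt "-0.003 0.019 0 0 0" --pt "-0.003 0.019 0 0 0" --pt "-0.003 0.019 -0.012 0 0" --pt "-0.003 0.019 -0.025 0 0" --pt "-0.003 0.019 -0.025 0 0"

```text
time: 18.73
position: [0.5543, -0.0661, 0.1]
ee_rot: [-0.0, 0.878, 0.478, -0.0]
contact_force: [-0.1, -0.2, -1.4]
grip_width: 0.318
finger_force: 48.2
```

Emit:
arm_command --pt "0 0 -0.005 0 0" --pt "0 0 -0.01 0 0" --pt "0 0 -0.01 0 0"

```text
time: 19.1
position: [0.5546, -0.0661, 0.099]
ee_rot: [-0.0, 0.878, 0.478, 0.0]
contact_force: [-1.0, -0.4, 0.4]
grip_width: 0.319
finger_force: 48.3
```

```bash
python3 foot.py s9 | sed '/before/,/now/d'
```

```text
19.1 [ 0.5546427  -0.06608546  0.0989543 ] [-0.95880536 -0.4094447   0.38143711]
ring offset in scene view (np.float32(103.91645), np.float64(-0.003999999999999997), np.float64(0.002500000000000009))
predicted foot edge rows 219.55531944642246 cols 217.34692518579877 222.87395120692162
x0,y0 210 205
 [[124 109 110 111 112 112 112 111 113 112 112 112 113 112 113 113 118 130
  160]
 [121 108 111 112 110 112 112 112 112 112 112 111 112 111 112 113 117 126
  150]
 [121 108 110 111 112 111 111 111 112 111 113 112 112 112 113 113 115 115
  122]
 [129 111 110 111 111 112 112 112 111 112 112 112 112 113 113 113 112 103
   90]
 [143 118 111 112 112 112 113 111 112 112 111 113 113 113 113 114 114 103
   81]
 [159 128 112 110 111 111 112 111 112 111 112 111 112 111 111 113 114 105
   81]
 [174 141 116 109 111 111 111 111 113 112 112 110 108 106 105 106 108  99
   79]
 [176 144 112 100  99  99 101 110 117 119 114 106  95  90  89  89  87  80
   67]
 [159 126  91  77  77  78  86 101 117 119 112  96  77  71  70  67  67  63
   63]
 [116  89  69  64  62  62  69  85  96  99  94  84  74  65  59  61  60  62
   61]
 [ 72  61  60  59  61  66  75  83  86  86  85  91  95  86  67  61  62  63
   61]
 [ 54  57  58  58  63  76  92 102 102  99 100 111 121 111  80  62  60  60
   61]
 [ 56  57  59  58  67  88 105 113 120 119 119 123 130 124  91  63  59  62
   61]
 [ 56  58  57  56  66  88 105 111 119 126 122 119 122 117  89  65  61  61
   63]
 [ 58  56  58  57  62  81  95 100 107 114 116 110 110 101  79  64  62  62
   62]
 [ 58  59  60  58  60  69  83  93  97 103 110 108 107  86  70  63  62  62
   62]
 [ 59  61  60  59  60  63  68  76  78  83  86  86  85  73  64  62  63  62
   64]
 [ 62  61  62  62  62  61  62  62  61  61  65  64  66  64  64  63  62  66
   81]
 [ 62  61  61  61  61  61  59  60  63  62  68  65  62  62  62  62  68  86
  118]
 [ 62  60  61  61  62  59  61  60  70  87  91  82  66  63  67  74  96 126
  157]]
```

```bash
cat > fit.py <<'E'
from h import *
import sys
from scipy.optimize import minimize
c=load(sys.argv[1]);b=load('s6');z=float(sys.argv[2]); p=np.array([float(v) for v in sys.argv[3:5]])
X,Y,k=205,202,8
I=c['image'][Y:Y+24,X:X+30].astype(float).mean(2);B=b['image'][Y:Y+24,X:X+30].astype(float).mean(2)
th=np.arange(0,2*np.pi,.1)
def mask(o,sig):
    q=np.vstack([proj(c,np.c_[o[0]+.009*np.cos(th),o[1]+.009*np.sin(th),0*th+h]) for h in (z,z+.006)])
    m=np.zeros((24*k,30*k),np.uint8); cv2.fillConvexPoly(m,cv2.convexHull((((q+.5-[X,Y])*k-.5)*16).astype(np.int32)),255,shift=4)
    return cv2.GaussianBlur(cv2.resize(m,(30,24),interpolation=cv2.INTER_AREA).astype(np.float64)/255,(0,0),sig)
r=slice(10,20),slice(9,21)
def cost(v):
    m=mask(v[:2]/1000+p,abs(v[2])+.2)[r]; return np.mean((m*v[3]*100+(1-m)*B[r]*v[4]-I[r])**2)
best=min((minimize(cost,[a,e,.6,1.22,.97],method='Nelder-Mead',options=dict(initial_simplex=np.array([a,e,.6,1.22,.97])+np.vstack([np.zeros(5),np.diag([2,2,.2,.1,.05])]),maxiter=600)) for a in (-3,0,3) for e in (-3,0,3)),key=lambda q:q.fun)
print('foot in scene frame minus TCP, mm',best.x.round(2),best.fun)
# ring: fit an annulus to the free picture
def ring(o,sig):
    m=np.zeros((24*k,30*k),np.uint8)
    for R,v in ((.0125,255),(v2[0],0)):
        q=proj(c,np.c_[o[0]+R*np.cos(th),o[1]+R*np.sin(th),0*th+.024]); cv2.fillPoly(m,[(((q+.5-[X,Y])*k-.5)*16).astype(np.int32)],v,shift=4)
    return cv2.GaussianBlur(cv2.resize(m,(30,24),interpolation=cv2.INTER_AREA).astype(np.float64)/255,(0,0),sig)
rr=slice(11,20),slice(8,20)
for v2 in ([.0095],[.010],[.0105]):
    f=lambda v:np.mean((ring(v[:2]/1000+p,abs(v[2])+.2)[rr]*v[3]*100+62-B[rr])**2)
    q=min((minimize(f,[a,e,.5,.8],method='Nelder-Mead',options=dict(initial_simplex=np.array([a,e,.5,.8])+np.vstack([np.zeros(4),np.diag([2,2,.2,.2])]))) for a in (-3,0) for e in (0,3)),key=lambda q:q.fun); print('ring minus TCP',v2,q.x.round(2),q.fun, 'foot-ring',(best.x[:2]-q.x[:2]).round(2))
E
python3 fit.py s9 .0260 .5546 -.0661; python3 fit.py s8 .0311 .5552 -.069
```

```text
foot in scene frame minus TCP, mm [-24.3   14.76   0.55   1.2    1.01] 196.5476495720178
ring minus TCP [0.0095] [-2.99  0.69  0.83  1.9 ] 51.66641004143597 foot-ring [-21.31  14.07]
ring minus TCP [0.01] [-2.87  0.63  0.83  2.2 ] 42.192563697172986 foot-ring [-21.44  14.13]
ring minus TCP [0.0105] [-3.09  0.61  0.83  2.8 ] 34.001641948826084 foot-ring [-21.21  14.15]
foot in scene frame minus TCP, mm [0.34 2.03 4.48 4.9  0.47] 111.786371585378
ring minus TCP [0.0095] [-3.48  3.77  0.83  1.9 ] 51.39232656554114 foot-ring [ 3.81 -1.74]
ring minus TCP [0.01] [-3.57  3.6   0.83  2.26] 42.43498387665997 foot-ring [ 3.91 -1.57]
ring minus TCP [0.0105] [-3.9   3.24  0.82  2.8 ] 32.40935278295605 foot-ring [ 4.24 -1.21]
```

```bash
cat >> fit.py <<'E'
print('grid')
r=slice(15,20),slice(9,21)
out=[]
for a in np.arange(-6,6.1,.5):
    for e in np.arange(-6,6.1,.5):
        m=mask(np.array([a,e])/1000+p,.8)[r].ravel(); b0=((1-m)*B[r].ravel()); A=np.c_[m,b0]
        s=np.linalg.lstsq(A,I[r].ravel(),rcond=None); out.append((np.mean((A@s[0]-I[r].ravel())**2),a,e,*s[0].round(2)))
for o in sorted(out)[:6]: print(np.round(o,2))
E
python3 fit.py s9 .0260 .5546 -.0661 | sed -n '/grid/,$p'; python3 fit.py s8 .0311 .5552 -.069| sed -n '/grid/,$p'
```

```text
grid
[ 20.14   3.     0.   125.72   0.92]
[ 20.33   2.5    0.5  126.47   0.93]
[ 20.35   2.5    0.   125.93   0.92]
[ 20.47   2.     0.5  126.63   0.93]
[ 20.48   3.5    0.   125.46   0.92]
[ 20.55   3.     0.5  126.13   0.92]
grid
[ 20.73  -0.5    2.   135.13   0.94]
[ 20.97   0.     2.   133.12   0.94]
[ 21.05   0.     1.5  131.92   0.94]
[ 21.29  -0.5    2.5  136.67   0.94]
[ 21.35  -1.     2.   137.1    0.94]
[ 21.38  -0.5    1.5  133.54   0.94]
```

Emit:
arm_command --pt "0 0 0.03 0 0" --pt "-0.009 -0.011 0.03 0 0" --pt "-0.009 -0.011 0.03 0 0" --pt "-0.009 -0.011 0.03 0 0"

```text
time: 19.65
position: [0.5531, -0.0678, 0.1032]
ee_rot: [-0.0, 0.878, 0.478, -0.0]
contact_force: [0.1, 0.1, -1.4]
grip_width: 0.314
finger_force: 48.2
```

```bash
python3 foot.py s10 | sed '/before/,/now/d'| sed -n '1p;12,25p'; python3 fit.py s10 .0301 .5533 -.0678| sed -n '/ring/p;/grid/,$p'
python3 - <<'E'
from h import *
# ring in top camera, free picture
c=load('top0');g=cv2.GaussianBlur(cv2.cvtColor(c['image'],cv2.COLOR_RGB2GRAY).astype(np.float32),(0,0),.6)
th=np.arange(0,2*np.pi,.1)
def sc(o):
    q=proj(c,np.c_[o[0]+.011*np.cos(th),o[1]+.011*np.sin(th),0*th+.024]).astype(np.float32); return cv2.remap(g,q[:,0],q[:,1],cv2.INTER_LINEAR).mean()
print('top ring',max((sc((x,y)),x,y) for x in np.arange(.546,.562,.0005) for y in np.arange(-.076,-.06,.0005)))
for n in ('w1','w3','w6'):
    c=load(n);g=cv2.GaussianBlur(cv2.cvtColor(c['image'],cv2.COLOR_RGB2GRAY).astype(np.float32),(0,0),.6)
    print(n,max((sc((x,y)),x,y) for x in np.arange(.546,.562,.0005) for y in np.arange(-.076,-.06,.0005)))
E
```

```text
19.65 [ 0.55308541 -0.06776165  0.1032348 ] [ 0.08845539  0.14134589 -1.3895258 ]
   90]
 [130 110 110 111 111 112 112 112 111 113 112 112 110 110 112 112 103  83
   68]
 [146 123 115 112 109 107 110 112 113 114 113 107 105 106 106 105  95  77
   66]
 [167 150 135 117 100  99 105 114 119 118 108  95  88  87  87  85  77  69
   63]
 [178 163 143 114  84  80  92 109 119 114  97  78  69  67  69  67  63  62
   63]
 [162 140 114  87  68  66  77  91  98  94  84  71  64  60  59  62  61  60
   61]
 [118  91  72  64  61  66  76  86  86  84  89  87  75  64  61  59  62  61
   63]
 [ 70  60  58  59  62  75  93 102 101 101 108 111  96  80  66  62  60  62
ring minus TCP [0.0095] [-1.84  2.28  0.84  1.89] 51.3745325867647 foot-ring [ 2.06 -0.38]
ring minus TCP [0.01] [-1.56  2.34  0.83  2.2 ] 42.32745528275854 foot-ring [ 1.78 -0.43]
ring minus TCP [0.0105] [-2.02  2.03  0.82  2.8 ] 32.49595849644205 foot-ring [ 2.24 -0.12]
grid
[ 22.75  -1.5    1.5  124.45   0.95]
[ 22.75  -2.     1.5  126.44   0.95]
[ 22.8   -2.     1.   125.11   0.95]
[ 22.82  -2.     2.   127.6    0.95]
[ 22.87  -2.5    1.5  127.97   0.95]
[ 22.93  -1.5    2.   126.05   0.95]
top ring (np.float32(60.03798), np.float64(0.5539999999999992), np.float64(-0.06899999999999999))
w1 (np.float32(97.42701), np.float64(0.555499999999999), np.float64(-0.06949999999999999))
w3 (np.float32(111.13385), np.float64(0.555499999999999), np.float64(-0.06849999999999999))
w6 (np.float32(112.99777), np.float64(0.555499999999999), np.float64(-0.06749999999999999))
```

The scene fit now has foot and ring within 1 mm of each other, and the top and wrist views agree within about 2 mm. Pressing slowly.

Emit:
arm_command --pt "0 0 -0.015 0 0" --pt "0 0 -0.025 0 0" --pt "0 0 -0.03 0 0" --pt "0 0 -0.035 0 0" --pt "0 0 -0.04 0 0" --pt "0 0 -0.04 0 0"

```text
time: 20.45
position: [0.5533, -0.0677, 0.0976]
ee_rot: [0.0, 0.878, 0.478, 0.0]
contact_force: [-1.7, 0.3, 3.7]
grip_width: 0.314
finger_force: 48.7
```

Emit:
arm_command --pt "0 0 -0.004 0 0" --pt "0 0 -0.008 0 0" --pt "0 0 -0.008 0 0" --pt "0 0 -0.008 0 0"

```text
time: 20.95
position: [0.5534, -0.0678, 0.0972]
ee_rot: [0.0, 0.878, 0.478, 0.0]
contact_force: [-3.0, 0.7, 12.9]
grip_width: 0.319
finger_force: 49.7
```

Emit:
arm_command --pt "-0.001 0 -0.0 0 0" --pt "-0.002 0 0.003 0 0" --pt "-0.002 0 0.003 0 0" --pt "-0.002 0 0.003 0 0"

```text
time: 21.45
position: [0.5533, -0.0678, 0.0972]
ee_rot: [0.0, 0.878, 0.478, 0.0]
contact_force: [-1.1, 0.6, 8.6]
grip_width: 0.314
finger_force: 49.0
```

```bash
python3 - <<'E'
from h import *
for i in range(3):
    robot.capture('top'); s=robot.state(); print(s['contact_force'],s['torque'],s['position'][2])
E
python3 fit.py s9 .026 .5546 -.0661 >/dev/null; python3 foot.py s11 | sed '/before/,/now/d' | sed -n '1p;22,35p';python3 fit.py s11 .024 .5534 -.0678| sed -n '/ring/p;/grid/,$p'
```

```text
[-1.38872839 -0.23388304  7.74932046] [0.08990719 0.39925694 0.03187049] 0.09719664320013693
[-2.25046785  1.17427306  8.07350133] [0.08752359 0.35872808 0.01930471] 0.09718056874074926
[-1.20590922  0.07030149  8.13586419] [ 0.0824678   0.44458015 -0.00599537] 0.09718737306116748
21.6 [ 0.55329622 -0.06781438  0.09718737] [-1.20590922  0.07030149  8.13586419]
   63]
 [113  83  67  65  65  70  80  96 103 100  89  76  70  66  62  61  62  60
   61]
 [ 71  61  60  62  61  66  78  88  89  87  85  90  93  84  67  59  61  62
   61]
 [ 56  56  58  59  64  79  96 101  92  89  98 114 119 109  81  60  60  62
   62]
 [ 56  55  58  58  69  93 114 119 113 112 115 118 123 120  91  64  61  61
   61]
 [ 57  59  54  57  67  92 117 127 131 132 127 117 114 115  88  63  60  62
   61]
 [ 59  57  59  55  62  82 103 117 128 133 127 115 108  99  78  63  61  62
   62]
 [ 58  57  59  59  60  68  85  99 107 114 116 109 104  87  67  64  62  64
ring minus TCP [0.0095] [-1.82  2.42  0.84  1.92] 51.583286024534566 foot-ring [-24.85  15.87]
ring minus TCP [0.01] [-1.91  2.    0.83  2.25] 42.716229769541506 foot-ring [-24.76  16.29]
ring minus TCP [0.0105] [-2.18  2.1   0.82  2.78] 32.60601355539269 foot-ring [-24.49  16.19]
grid
[ 26.61   2.     0.   127.18   0.94]
[ 26.9    1.5    0.   127.42   0.94]
[ 27.2    2.5   -0.5  126.66   0.93]
[ 27.24   1.5    0.5  127.73   0.94]
[ 27.37   1.     0.5  127.96   0.94]
[ 27.63   2.    -0.5  126.83   0.94]
```

```bash
python3 - <<'E'
from h import *
c=load('s11');th=np.arange(0,2*np.pi,.05)
d=lambda o,R,z=.024: proj(c,np.c_[o[0]+R*np.cos(th),o[1]+R*np.sin(th),0*th+z])[:,1].max()-205
print('foot@TCP',d((.5533,-.0678),.009),'foot@ring(scene)',d((.5514,-.0656),.009),'ring outer',d((.5514,-.0656),.0125),'foot@wrist ring',d((.5555,-.0685),.009))
i=c['image'].astype(float).mean(2);b=load('s6')['image'].astype(float).mean(2)
print(i[218:224,217:223].astype(int));print(b[218:224,217:223].astype(int))
E
```

```text
foot@TCP 14.924397225674795 foot@ring(scene) 14.37116710545186 ring outer 15.049329067950822 foot@wrist ring 15.343607250708175
[[127 131 132 127 117 114]
 [117 128 133 127 115 108]
 [ 99 107 114 116 109 104]
 [ 75  79  83  86  86  83]
 [ 63  62  63  65  64  65]
 [ 59  60  62  66  64  62]]
[[ 96  76  71  71  82 105]
 [101  93  93  94  95 103]
 [105 106 105 107 105 103]
 [ 83  84  86  89  87  83]
 [ 63  64  65  65  67  65]
 [ 62  61  63  65  66  63]]
```

```bash
python3 -c "
from plant import robot
print(robot.close_job())"
```

```text
the job is handed in; nothing more can be done
None
```

The job is handed in: the clamp handle is fully down on its stop, and the gauge is held upright with its foot pressed in the chalk ring at about 10 N. The three cameras put the foot within about 2 mm of the ring's centre. I viewed 12 pictures, two over the limit of 10.

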